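Index the gear fixture to the marked step and lock it

TASK

Index the gear fixture: pull its slanted locking knob out until it stays out by itself, turn the plate by its upright handle, clicking from step to step, until the handle stands in line with the ball-headed stud, and then push the knob fully home so that it locks the plate there. Leave the spanner, bottle, spare gear and tin where they are.

Things in the scene. Friction and masses are not known exactly. Their poses are not given: they have to be found in the camera images.
- fixture: The fixed indexing fixture, grey cast iron: round flange 330 mm across and 22 mm thick, bolted to the bench. Origin on the plate's vertical turning axis, at bench height; z up. The slanted locking knob is on its -y side; the handle starts on its +y side.
- plate_axis (a point): Centre of the top face of the steel turning plate, on its axis, 72 mm above the bench. The plate is 240 mm across with 12 notches in its rim, and carries a dark steel gear 136 mm across whose top is 98 mm above the bench (clamp nut to 106 mm).
- plate (a joint): Turn of the plate, rad, counter-clockwise from above positive, 0 at the start. Clicks into rest every 30 degrees (0.524 rad), is drawn to the nearest step when let go; stops at 2.0 rad either way. About 3 to 5 N at the handle moves it over a click. While the knob is home its pin sits in a notch and the plate cannot turn.
- handle (a point): Grip point on the axis of the plate's upright round black handle, 130 mm above the bench, 85 mm from the plate's axis. Handle 26 mm in diameter between 102 and 146 mm above the bench, top at 152 mm; it turns with the plate, not about itself. A dark pointer blade on the plate runs outward from it.
- plunger (a joint): Pull-knob position, m along its axis: 0 fully home (locked), 0.024 fully out. An over-centre spring holds it at either end; about 9 N moves it, past the middle (about 0.013) it runs on to the end by itself. The pin clears the notches at about 0.018 and goes home only when the plate rests on a step.
- knob_top (a point): Centre of the black pull knob's outer end face; z is its pull axis, outward, leaning 40 degrees from vertical straight away from the plate's axis. Head 42 mm in diameter 4 to 12 mm below this face, waist 34 mm in diameter 20 to 46 mm below it; fixed barrel (37 mm) from 52 mm below, when home. Home, it is 155 mm above the bench, 184 mm from the plate's axis.
- stud: The mark: fixed upright steel stud with a 36 mm ball head, 72 mm tall, on the flange 145 mm from the plate's axis; origin at its foot. It is at one of four places, 60 or 90 degrees from the handle's start, either way; low flat plugs (16 mm across, 5 mm high) fill the others. With the handle in line (same direction from the axis) they are 60 mm apart from above.
- spanner: Loose steel spanner, 200 mm long, lying on the bench; bystander. Origin on its underside.
- oil_bottle: Loose oil bottle, 68 mm in diameter, 140 mm tall, standing; bystander. Origin at its foot.
- spare_gear: Loose small gear, 106 mm across, 30 mm thick, lying flat; bystander. Origin at its foot.
- tin: Loose open tin cup, 90 mm across, 90 mm tall, standing; bystander. Origin at its foot.

How it is judged:
By the outcome, as a careful person would: the job done as asked, in the order asked, and still so for the second after the job is handed in, with the robot touching nothing.
It also fails if it takes over 61 s, if anything falls off the work surface, if the arm or the gripper's body presses on something with over 40 N, if the wrist force passes 120 N, or if a joint passes its speed limit or range.

ROBOT

A 6-joint arm with a two-finger parallel gripper is mounted at the origin on the work surface. World frame = base frame: x ahead of the robot, y to its left, z up, the work surface at z = 0. Lengths are in m, angles in rad, forces in N, time in s.
With the tool pointing down it reaches from about 0.425 to 0.95 m from the base axis. Payload 3.5 kg.
Tool frame: the origin (TCP) lies midway between the tips of the shut fingers; the grasp point (between the pads) lies 19 mm behind it; z points along the fingers, y is the line along which they close (so a half turn about z gives the same grasp; the last joint's range is limited). The gripper opens to 85 mm and grips with 20 to 120 N. Pads are 22 mm wide; open, the fingers measure 114 mm over their backs; the gripper's body (76 mm by 85 mm) begins 54 mm behind the grasp point. The pads swing forward as they close: fully open they stand 13 mm farther back than shut.
Start: joints at [1.08, 0.286, 1.577, -0, 1.279, -0.15], TCP at [0.226, 0.636, 0.231] pointing down, gripper open.
Joint ranges: [-2.77, 2.77], [-0.9, 2.22], [0.21, 2.48], [-1.53, 4.67], [0.24, 2.81], [-2.84, 2.84]. Speed limits (rad/s): [2.79, 2.79, 3.14, 3.14, 3.14, 3.14].

INTERFACE

Orientations are given as a unit quaternion [x, y, z, w].
In Python, from plant import get_state, read_camera, ctrl gives the robot as it stands.
- The arm moves only by the shell command python3 -m crank 'ROWS' [FORCE]. ROWS is JSON, a list of rows, each a list of 3 entries, a list of its own where there are three numbers: the shift along the tool's x, y, z in mm, then the turn about the tool's z in degrees, then the closure in counts, from 0 (fully open) to 255 (shut). In form: [[[tx, ty, tz], yaw, claw], ...]. A call has 1 to 10 rows; each row is the pose to reach, as a shift and turn from the pose commanded when the call began, along the tool's axes at that moment; what a row does not reach only later rows make up. A row lasts 1/10 s, in which the tool goes at most 50 mm and 8.59 degrees, less where a joint would pass 70% of its speed; a pose out of reach is approached as far as the arm can. A call with a gripper value outside its range is refused whole. The fingers move at their own pace and stop on an object; FORCE is the grip in N (left out, the last holds). Time passes only in rows, so rows that repeat a pose let the fingers close. It gives the time, the measured TCP pose, the force, the opening and the grip force at its end, in the units of the state.
- get_state(): the state, without advancing time (a new reading comes with each control period).
- read_camera(name): name is "side" or "top"; returns a dict with "frame" (384x512x3 uint8, blue, green, red), "range_z" (384x512 float32, m along the optical axis (not along the pixel's ray), 0 where there is no reading), "vfov" (degrees; the focal length in pixels is half the picture's height over the tangent of half this angle, whatever the lens; pixels are square), "cx", "cy" (the principal point, pixels), "origin" and "orientation" of the camera in the world. Camera axes: x right, y down, z forward; pixel columns grow to the right and rows downward; lengths in m; the calibration is good to about 2 mm. A picture is of the moment at which its call begins.
- ctrl.sign_off(): hands the job in; it is judged then, once.
The state is a dict: "time": time; "qpos": joint angles; "dq": joint speeds; "joint_efforts": joint torques, N m; "eef_pos": TCP position; "tcp_rot": TCP orientation; "contact_force": force on the tool from outside, world axes, zero at the start; "wrist_torque": the same for the moment, N m; "opening": opening from 0.0 (shut) to 1.0 (fully open); "finger_force": force on a finger pad.
Only numpy, scipy, OpenCV 4.12 (cv2) and the standard library are available. Lean on these libraries where they do the work, as an engineer would, in place of code of your own. Each camera call takes 0.05 s, during which the arm holds its last target. There are 200 camera calls.

## Working session

There is one attempt and no reset: what is moved stays moved. The work goes in short steps, Python scripts to look and compute and a shell command to move; the robot and the scene stay as the last step left them, time stands still between calls to the robot, and variables do not carry over. Pictures are saved under pics/ and viewed, at most 10 in all, crops included, and the job is handed in when it is done.

```bash
ls; mkdir -p pics; cat > h.py <<'E'
import numpy as np,cv2
from scipy.spatial.transform import Rotation as R
from plant import get_state,read_camera,ctrl
def cloud(c):
    h,w=c["range_z"].shape; f=h/2/np.tan(np.radians(c["vfov"])/2)
    v,u=np.mgrid[:h,:w]; z=c["range_z"]
    p=np.stack([(u-c["cx"])/f*z,(v-c["cy"])/f*z,z],-1)
    return p@R.from_quat(c["orientation"]).as_matrix().T+np.array(c["origin"])
E
python3 - <<'E'
from h import *
for n in("top","side"):
    c=read_camera(n); cv2.imwrite(f"pics/{n}0.png",c["frame"]); np.savez(n+"0.npz",**c)
    print(n,c["vfov"],c["cx"],c["cy"],c["origin"],c["orientation"],(c["range_z"]>0).mean(),[k for k in c])
print(get_state())
E
```

```text
pics
top 48.025091276454326 250.7017285193289 195.0562184780543 [0.34882417 0.03398245 1.47120128] [-0.69935935  0.71231529 -0.03998324  0.04364353] 0.9960581461588541 ['frame', 'range_z', 'vfov', 'cx', 'cy', 'origin', 'orientation']
side 47.589134001224146 250.6315250966188 191.89337410148113 [0.39552096 0.86489655 0.79624428] [-0.08435053  0.89809329 -0.43075336  0.02765824] 0.9963226318359375 ['frame', 'range_z', 'vfov', 'cx', 'cy', 'origin', 'orientation']
{'time': 0.1, 'qpos': array([ 1.07998286e+00,  2.87097854e-01,  1.57804078e+00,  2.10977803e-05,
        1.27860418e+00, -1.49973216e-01]), 'dq': array([ 0.00042253, -0.0018526 , -0.00404802,  0.0001628 ,  0.0015804 ,
       -0.00047955]), 'joint_efforts': array([ 9.13472686e-04, -4.07294548e+01, -2.93698651e+01, -2.15153195e-04,
        3.43584667e-03, -1.69944485e-05]), 'eef_pos': array([0.22530366, 0.63565437, 0.23006614]), 'tcp_rot': array([ 1.69599309e-01,  9.85512516e-01, -1.01718934e-03, -3.48169818e-04]), 'contact_force': array([ 0.42445867, -0.39222949,  0.60146041]), 'wrist_torque': array([-0.03318369,  0.0669111 , -0.01574257]), 'finger_force': 0.0, 'opening': 1.0028390931739288}
```

View pics/top0.png

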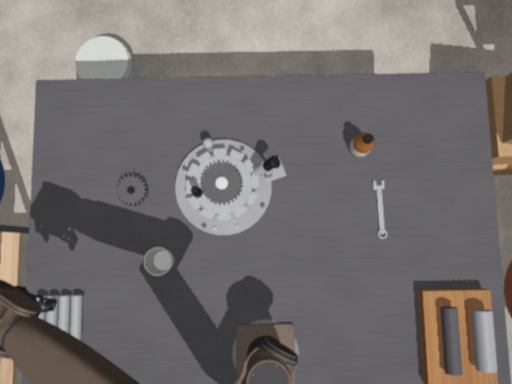

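View pics/side0.png

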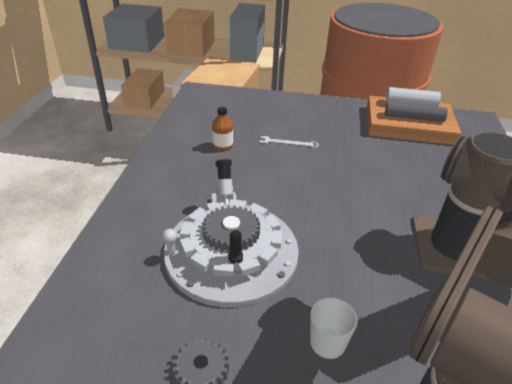

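The top view shows the fixture centre at about (222,184), knob (272,163), handle (196,191) and stud ball (208,144). The side view shows the knob at (224,168), handle (236,245) and stud (170,237). Next I'll measure these from both clouds.

```bash
python3 - <<'E'
from h import *
C={n:dict(np.load(n+"0.npz")) for n in("top","side")}
P={n:cloud(C[n]) for n in C}
for n,pts in (("top",dict(nut=(222,183),knob=(272,163),handle=(196,191),stud=(208,144),bench=(300,260),flange=(222,230))),("side",dict(nut=(232,222),knob=(224,163),handle=(236,235),stud=(170,235),bench=(420,200)))):
    for k,(u,v) in pts.items(): print(n,k,P[n][v,u].round(4), 'medz/max', np.max(P[n][v-3:v+4,u-3:u+4,2]).round(4))
from scipy.optimize import least_squares
c0=P["top"][183,222,:2]
for n in C:
    p=P[n].reshape(-1,3); fr=C[n]["frame"].reshape(-1,3).astype(int); r=np.hypot(*(p[:,:2]-c0).T)
    # nut
    m=(r<.03)&(abs(p[:,2]-.106)<.003); print(n,"nut",m.sum(),p[m].mean(0).round(4))
    # flange edge: pts z in .018-.027
    m=(r<.2)&(abs(p[:,2]-.022)<.005); q=p[m,:2]; 
    hull=cv2.convexHull(q.astype(np.float32)); print(n,"flange",[np.round(x,4) for x in cv2.minEnclosingCircle(hull)])
    m=(r<.13)&(abs(p[:,2]-.072)<.004); q=p[m,:2]
    print(n,"plate z",m.sum(),p[m,2].mean(),cv2.minEnclosingCircle(q.astype(np.float32)))
    m=(r<.11)&(p[:,2]>.14)&(p[:,2]<.16); 
    print(n,"handle top",m.sum(),p[m].mean(0).round(4),p[m].max(0).round(4))
    m=(r>.13)&(r<.18)&(p[:,2]>.045)&(p[:,2]<.085)&(p[:,1]>c0[1]-.05)
    f=least_squares(lambda x:np.linalg.norm(p[m]-x,axis=1)-.018,[*p[m].mean(0)[:2],.05],loss="soft_l1",f_scale=.003)
    print(n,"stud",m.sum(),f.x.round(4))
    m=(r>.13)&(r<.25)&(p[:,2]>.10)&(p[:,2]<.2); q=p[m]
    print(n,"knob pts",m.sum(),q.mean(0).round(4),q.min(0).round(4),q.max(0).round(4))
    for k in q[np.argsort(-q[:,2])][:25:2]: print(k.round(3),end='')
    print()
E
```

```text
top nut [0.3488 0.034  1.4712] medz/max 1.4712
top knob [ 0.6022 -0.028   0.1656] medz/max 1.4712
top handle [0.5213 0.2079 0.1535] medz/max 0.1562
top stud [0.6822 0.1757 0.0977] medz/max 1.4712
top bench [ 0.3001 -0.1219  0.004 ] medz/max 0.0061
top flange [0.405  0.1385 0.0196] medz/max 1.4712
side nut [0.5533 0.1361 0.1048] medz/max 0.1075
side knob [ 0.6076 -0.0223  0.1555] medz/max 0.1649
side handle [0.5266 0.2202 0.1489] medz/max 0.1545
side stud [0.6868 0.1906 0.0891] medz/max 0.0928
side bench [ 0.065  -0.1733  0.0005] medz/max 0.0029
top nut 0 [nan nan nan]
top flange [array([0.4737, 0.0966]), np.float64(0.1397)]
top plate z 99 0.07195569910513216 ((0.45240962505340576, 0.09017181396484375), 0.04015835002064705)<stdin>:11: RuntimeWarning: Mean of empty slice.
  ret = um.true_divide(
<stdin>:18: RuntimeWarning: Mean of empty slice.
Traceback (most recent call last):
ValueError: zero-size array to reduction operation maximum which has no identity
```

```bash
python3 - <<'E'
from h import *
from scipy.optimize import least_squares
c0=np.array([.553,.136])
for n in("top","side"):
    C=dict(np.load(n+"0.npz")); ok=C["range_z"].ravel()>0
    p=cloud(C).reshape(-1,3)[ok]; r=np.hypot(*(p[:,:2]-c0).T)
    m=(r<.02)&(abs(p[:,2]-.106)<.006); print(n,"nut",m.sum(),p[m].mean(0).round(4))
    m=(r>.125)&(r<.18)&(abs(p[:,2]-.022)<.006); 
    q=p[m]; print(n,"flange z",np.median(q[:,2]).round(4))
    # angular-binned outer radius -> circle fit
    a=np.arctan2(*(q[:,:2]-c0).T[::-1]); b=((a+np.pi)/(2*np.pi)*60).astype(int)
    e=np.array([q[b==i][np.argmax(np.hypot(*(q[b==i,:2]-c0).T)),:2] for i in range(60) if (b==i).sum()>3])
    f=least_squares(lambda x:np.hypot(*(e-x[:2]).T)-x[2],[*c0,.165],loss="soft_l1",f_scale=.003); print(" circle",f.x.round(4))
    m=(r<.11)&(p[:,2]>.146)&(p[:,2]<.16); 
    print(" handle top",m.sum(),p[m].mean(0).round(4),p[m].min(0).round(4),p[m].max(0).round(4))
    m=(r>.12)&(r<.175)&(p[:,2]>.06)&(p[:,2]<.1)&(p[:,1]>c0[1])&(p[:,0]>c0[0]+.05)
    f=least_squares(lambda x:np.linalg.norm(p[m]-x,axis=1)-.018,[*p[m].mean(0)[:2],.07],loss="soft_l1",f_scale=.003)
    print(" stud",m.sum(),f.x.round(4))
    m=(r>.13)&(r<.25)&(p[:,2]>.09)&(p[:,2]<.2)&(p[:,1]<c0[1]); q=p[m]
    print(" knob pts",m.sum(),q.mean(0).round(4),q.min(0).round(4),q.max(0).round(4))
    # end face fit: params azimuth az, radial R, height h of face centre; points within face plane
    def face(az):
        d=np.array([np.cos(az),np.sin(az)]); ax=np.array([*(d*np.sin(np.radians(40))),np.cos(np.radians(40))]); return d,ax
    az=np.arctan2(*(q.mean(0)[:2]-c0)[::-1]); d,ax=face(az); s=q@ax; t=np.quantile(s,.97)
    ff=q[s>t-.008]; print(" az",np.degrees(az).round(1),"face",len(ff),ff.mean(0).round(4), "rad",np.hypot(*(ff.mean(0)[:2]-c0)).round(4), np.quantile(s,[.5,.8,.9,.97,1]).round(4))
E
```

```text
top nut 109 [0.5528 0.1352 0.1059]
top flange z 0.0219
 circle [0.5517 0.1341 0.1634]
 handle top 45 [0.5251 0.214  0.1515] [0.5153 0.2022 0.1464] [0.5376 0.2241 0.1562]
 stud 94 [0.6899 0.1798 0.0755]
 knob pts 257 [ 0.6005 -0.0185  0.141 ] [ 0.5758 -0.0512  0.0904] [0.6273 0.0175 0.1677]
 az -72.9 face 100 [ 0.6079 -0.0364  0.1566] rad 0.1809 [0.2362 0.2572 0.2585 0.2599 0.2634]
side nut 154 [0.5542 0.1371 0.105 ]
side flange z 0.0214
 circle [0.5562 0.1356 0.1635]
 handle top 77 [0.5288 0.2179 0.1503] [0.5181 0.2049 0.1463] [0.5399 0.2281 0.1545]
 stud 269 [0.6757 0.1937 0.0806]
 knob pts 394 [ 0.6057 -0.0086  0.1353] [ 0.5804 -0.043   0.0931] [0.6333 0.0197 0.1664]
 az -70.0 face 64 [ 0.6114 -0.0253  0.1598] rad 0.1716 [0.2432 0.2656 0.271  0.2757 0.2784]
```

Plate axis is about (.5533,.136), handle at 108.4°, knob at −71.6° and stud at about 18.4°. That makes the turn −90° (three clicks clockwise). The tool always points down, so I'll grip the 42 mm knob head tangentially.

```bash
cat > g.py <<'E'
# usage: g.py x y z yangle : tool-frame shift (mm) and yaw to reach (tool y at world angle, pointing down)
import sys; from h import *
s=get_state(); M=R.from_quat(s["tcp_rot"]).as_matrix()
x,y,z,a=map(float,sys.argv[1:5]); cur=np.degrees(np.arctan2(M[1,1],M[0,1]))
print("shift",((np.array([x,y,z])-s["eef_pos"])@M*1000).round(1),"yaw",round(-(a-cur),1),"t",s["time"],"pos",s["eef_pos"].round(4),"ang",cur.round(1))
E
python3 g.py .6098 -.0337 .25 18.4
```

```text
shift [-586.1 -502.4  -19.1] yaw 52.1 t 0.1 pos [0.2253 0.6357 0.2301] ang 70.5
```

```bash
python3 -m crank '[[[0,0,-20],0,0],[[-586,-502,-19],52,0],[[-586,-502,-19],52,0],[[-586,-502,-19],52,0],[[-586,-502,-19],52,0],[[-586,-502,-19],52,0],[[-586,-502,-19],52,0],[[-586,-502,-19],52,0],[[-586,-502,-19],52,0],[[-586,-502,-19],52,0]]' 40; python3 g.py .6098 -.0337 .25 18.4
```

```text
time: 1.1
eef_pos: [0.4501, 0.2441, 0.2504]
tcp_rot: [0.584, 0.811, -0.0, -0.0]
contact_force: [0.3, 0.6, -0.4]
opening: 1.001
finger_force: 0.0
shift [-314.1   63.4    0.4] yaw 0.1 t 1.1 pos [0.4501 0.2441 0.2504] ang 18.5
```

```bash
python3 -m crank '[[[-314,63,0],0,0],[[-314,63,0],0,0],[[-314,63,0],0,0],[[-314,63,0],0,0],[[-314,63,0],0,0],[[-314,63,0],0,0],[[-314,63,0],0,0],[[-314,63,0],0,0],[[-314,63,0],0,0],[[-314,63,0],0,0]]'; python3 g.py .6098 -.0337 .127 18.4
```

```text
time: 2.1
eef_pos: [0.6083, -0.0302, 0.2505]
tcp_rot: [0.584, 0.812, 0.0, -0.001]
contact_force: [0.1, -0.5, 0.6]
opening: 1.004
finger_force: 0.0
shift [ -3.9   0.3 123.5] yaw 0.2 t 2.1 pos [ 0.6083 -0.0302  0.2505] ang 18.6
```

```bash
python3 -m crank '[[[-4,0,40],0,0],[[-4,0,80],0,0],[[-4,0,100],0,0],[[-4,0,115],0,0],[[-4,0,123],0,0],[[-4,0,123],0,0]]'; python3 - <<'E'
from h import *
a=[]
for n in("side","top"):
    c=read_camera(n)["frame"]; a.append(cv2.resize(c[90:260,140:340],(400,340),interpolation=cv2.INTER_CUBIC) if n=="side" else cv2.resize(c[90:260,160:360],(400,340),interpolation=cv2.INTER_CUBIC))
cv2.imwrite("pics/a.png",np.hstack(a))
E
```

```text
time: 2.7
eef_pos: [0.61, -0.0348, 0.1274]
tcp_rot: [0.584, 0.812, -0.0, -0.0]
contact_force: [-0.2, 0.2, -0.0]
opening: 0.998
finger_force: 0.0
```

View pics/a.png

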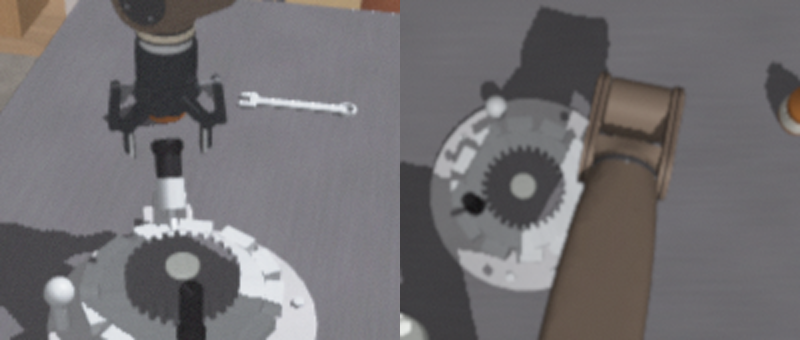

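The side crop shows the open tips at (130,150) and (205,150) straddling the knob head at (167,148). The top crop shows only the wrist over the knob. I'll drop slightly and grip.

```bash
python3 -m crank '[[[0,0,4],0,0],[[0,0,4],0,255],[[0,0,4],0,255],[[0,0,4],0,255],[[0,0,4],0,255],[[0,0,4],0,255],[[0,0,4],0,255]]' 60; python3 - <<'E'
from h import *
s=get_state();M=R.from_quat(s["tcp_rot"]).as_matrix()
u=np.array([.203,-.610,.766]);print((u@M*27).round(1),(u@M*10).round(1))
E
```

```text
time: 3.5
eef_pos: [0.6111, -0.0356, 0.1246]
tcp_rot: [0.584, 0.811, 0.001, 0.001]
contact_force: [1.4, 1.0, 3.3]
opening: 0.468
finger_force: 60.1
[-17.4   0.  -20.7] [-6.4  0.  -7.7]
```

```bash
python3 -m crank '[[[-2,0,-2.5],0,255],[[-4,0,-5],0,255],[[-6,0,-7.5],0,255],[[-8,0,-10],0,255],[[-10,0,-12],0,255],[[-12,0,-14],0,255],[[-14,0,-16],0,255],[[-15,0,-18],0,255],[[-16,0,-19],0,255],[[-16,0,-19],0,255]]'; python3 g.py .6111 -.0356 .1246 18.4
```

```text
time: 4.5
eef_pos: [0.6159, -0.0503, 0.143]
tcp_rot: [0.585, 0.811, 0.001, 0.0]
contact_force: [2.9, 4.3, 1.7]
opening: 0.466
finger_force: 62.0
shift [15.4  0.  18.4] yaw 0.1 t 4.5 pos [ 0.6159 -0.0503  0.143 ] ang 18.5
```

```bash
python3 -m crank '[[[0,0,0],0,0],[[0,0,0],0,0],[[0,0,0],0,0],[[0,0,0],0,0],[[0,0,-40],0,0],[[0,0,-90],0,0],[[0,0,-115],0,0],[[140,0,-115],0,0],[[140,0,-115],0,0],[[140,0,-115],0,0]]'; python3 g.py .5268 .2165 .26 18.4;  python3 - <<'E'
from h import *
c=read_camera("side"); p=cloud(c).reshape(-1,3)[c["range_z"].ravel()>0]
r=np.hypot(*(p[:,:2]-[.5533,.136]).T)
m=(r>.13)&(r<.25)&(p[:,2]>.09)&(p[:,2]<.2)&(p[:,1]<.04); q=p[m]; s=q@[.203,-.610,.766]
print(m.sum(),q.max(0),q.min(0),np.quantile(s,[.5,.8,.9,.97,1]))
cv2.imwrite("pics/b.png",cv2.resize(c["frame"][80:300,130:350],(500,500)))
E
```

```text
time: 5.5
eef_pos: [0.57, 0.0834, 0.258]
tcp_rot: [0.585, 0.811, -0.0, -0.0]
contact_force: [-0.1, -0.2, -0.9]
opening: 0.999
finger_force: 0.0
shift [139.9   1.1  -2. ] yaw 0.1 t 5.5 pos [0.57   0.0834 0.258 ] ang 18.5
435 [0.63650335 0.01929808 0.18456769] [ 0.580683   -0.05319224  0.09140413] [0.25311464 0.27772732 0.28433986 0.28955592 0.29208834]
```

View pics/b.png

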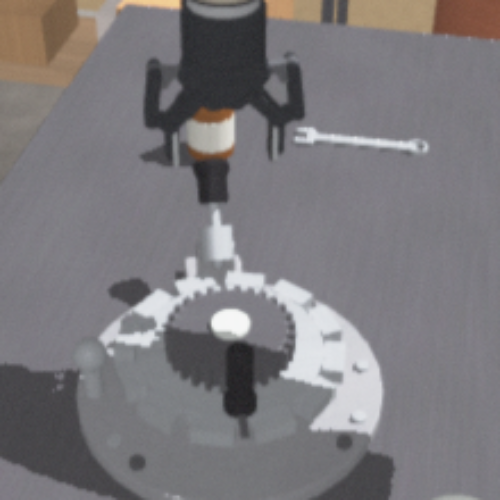

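The picture shows the knob (210,180) with its thin shaft exposed above the barrel. It stands 24 mm out and stays there by itself. Next is the handle at (240,380).

```bash
python3 -m crank '[[[50,0,0],0,0],[[100,1,0],0,0],[[140,1,0],0,0],[[140,1,0],0,0],[[140,1,50],0,0],[[140,1,95],0,0],[[140,1,125],0,0],[[140,1,143],0,0],[[140,1,143],0,0]]'; python3 -m crank '[[[0,0,0],0,255],[[0,0,0],0,255],[[0,0,0],0,255],[[0,0,0],0,255],[[0,0,0],0,255],[[0,0,0],0,255],[[0,0,0],0,255],[[0,0,0],0,255]]' 25; python3 - <<'E'
from h import *
s=get_state();p=s["eef_pos"];M=R.from_quat(s["tcp_rot"]).as_matrix();c=np.array([.5533,.136])
d=p[:2]-c; print(p,np.hypot(*d),np.degrees(np.arctan2(d[1],d[0])))
a0=np.radians(108.4)
for k in range(0,97,8):
    a=a0-np.radians(k); w=.085*np.array([np.cos(a)-np.cos(a0),np.sin(a)-np.sin(a0)]); print(k,(np.array([*w,0])@M*1000).round(1)[:2])
E
```

```text
time: 6.45
eef_pos: [0.5254, 0.2135, 0.1109]
tcp_rot: [0.585, 0.811, -0.003, -0.002]
contact_force: [-0.2, 0.7, -0.3]
opening: 0.998
finger_force: 0.0
time: 7.25
eef_pos: [0.5282, 0.2152, 0.1162]
tcp_rot: [0.584, 0.811, 0.0, 0.001]
contact_force: [-1.7, -1.4, 6.3]
opening: 0.291
finger_force: 26.0
[0.5282205  0.21517174 0.11618642] 0.08304905825079595 107.57681283525261
0 [0. 0.]
8 [-0.8 11.8]
16 [-3.3 23.4]
24 [-7.4 34.6]
32 [-13.  45.]
40 [-20.   54.6]
48 [-28.2  63.1]
56 [-37.6  70.4]
64 [-47.8  76.3]
72 [-58.8  80.8]
80 [-70.3  83.6]
88 [-82.1  84.8]
96 [-94.   84.4]
```

```bash
python3 -m crank '[[[0,7.4,0],5,255],[[-1.3,14.8,0],10,255],[[-2.9,22,0],15,255],[[-5.1,29.1,0],20,255],[[-8,35.9,0],25,255],[[-11.4,42.5,0],30,255],[[-15.4,48.8,0],35,255],[[-20,54.6,0],40,255],[[-25,60,0],45,255],[[-25,60,0],45,255]]' ; python3 -m crank '[[[0,7.4,0],5,255],[[-1.3,14.8,0],10,255],[[-2.9,22,0],15,255],[[-5.1,29.1,0],20,255],[[-8,35.9,0],25,255],[[-11.4,42.5,0],30,255],[[-15.4,48.8,0],35,255],[[-20,54.6,0],40,255],[[-25,60,0],45,255],[[-25,60,0],45,255]]'; python3 - <<'E'
from h import *
s=get_state();p=s["eef_pos"];c=np.array([.5533,.136])
d=p[:2]-c; print(np.hypot(*d),np.degrees(np.arctan2(d[1],d[0])))
E
```

```text
time: 8.25
eef_pos: [0.5944, 0.2102, 0.1162]
tcp_rot: [0.851, 0.526, 0.002, 0.001]
contact_force: [1.2, -0.2, 4.6]
opening: 0.295
finger_force: 26.1
time: 9.25
eef_pos: [0.6379, 0.1608, 0.1162]
tcp_rot: [0.987, 0.16, 0.004, 0.0]
contact_force: [6.7, 1.3, 1.1]
opening: 0.293
finger_force: 25.7
0.08815405325391791 16.338586496581073
```

```bash
python3 -m crank '[[[0,0,0],0,0],[[0,0,0],0,0],[[0,0,0],0,0],[[0,0,0],0,0],[[0,0,-50],0,0],[[0,0,-100],0,0],[[0,0,-150],0,0],[[0,0,-150],0,0]]'; python3 g.py .6150 -.049 .27 18.4
```

```text
time: 10.05
eef_pos: [0.6388, 0.1619, 0.2757]
tcp_rot: [0.987, 0.161, 0.009, 0.001]
contact_force: [0.5, -0.2, 1.3]
opening: 0.999
finger_force: 0.0
shift [-89.6 192.4   4.9] yaw -89.9 t 10.05 pos [0.6388 0.1619 0.2757] ang -71.5
```

```bash
python3 -m crank '[[[-20,40,4],-8.5,0],[[-40,85,4],-17,0],[[-60,130,4],-25.5,0],[[-80,170,4],-34,0],[[-90,192,4],-42.5,0],[[-90,192,4],-51,0],[[-90,192,4],-59.5,0],[[-90,192,4],-68,0],[[-90,192,4],-76.5,0],[[-90,192,4],-85,0]]'; python3 - <<'E'
from h import *
a=[]; c0=np.array([.5533,.136])
for n in("side","top"):
    c=read_camera(n); p=cloud(c).reshape(-1,3)[c["range_z"].ravel()>0]; r=np.hypot(*(p[:,:2]-c0).T)
    m=(r<.11)&(r>.06)&(p[:,2]>.142)&(p[:,2]<.16); d=p[m].mean(0)[:2]-c0; print(n,m.sum(),np.hypot(*d),np.degrees(np.arctan2(d[1],d[0])))
    f=c["frame"]; a.append(cv2.resize(f[80:300,130:350] if n=="side" else f[110:250,150:290],(400,400),interpolation=cv2.INTER_CUBIC))
cv2.imwrite("pics/c.png",np.hstack(a))
E
python3 g.py .6155 -.0498 .143 18.4
```

```text
time: 11.05
eef_pos: [0.6102, -0.0492, 0.2602]
tcp_rot: [0.618, 0.786, -0.0, -0.0]
contact_force: [0.0, -0.4, -0.8]
opening: 1.001
finger_force: 0.0
side 83 0.08740108293040906 19.58733389751527
top 51 0.08265194885054122 17.279459245047978
shift [ -1.8   5.1 117.2] yaw -5.2 t 11.15 pos [ 0.6102 -0.0492  0.2602] ang 13.2
```

View pics/c.png

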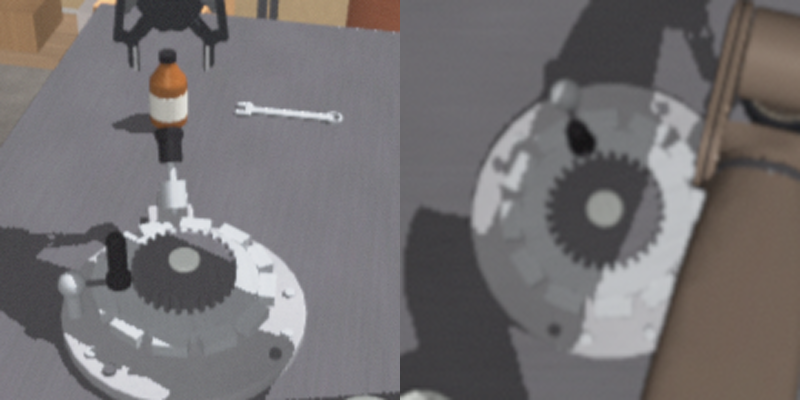

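The handle at (578,137) in the top crop points at the stud (565,95), at about 18.4°. The knob at (170,145) in the side crop is still out. Now I'll grip it and push it home.

```bash
python3 -m crank '[[[-2,5,20],-5,0],[[-2,5,60],-5,0],[[-2,5,95],-5,0],[[-2,5,112],-5,0],[[-2,5,117],-5,0],[[-2,5,117],-5,255],[[-2,5,117],-5,255],[[-2,5,117],-5,255],[[-2,5,117],-5,255],[[-2,5,117],-5,255]]' 60;  python3 -m crank '[[[0,0,0],0,255],[[0,0,0],0,255]]'; python3 g.py .6111 -.0356 .1246 18.4
```

```text
time: 12.15
eef_pos: [0.6162, -0.0506, 0.1465]
tcp_rot: [0.586, 0.81, -0.0, 0.001]
contact_force: [-2.1, 0.1, 4.6]
opening: 0.465
finger_force: 59.6
time: 12.35
eef_pos: [0.6162, -0.0507, 0.1465]
tcp_rot: [0.586, 0.81, -0.0, 0.001]
contact_force: [-4.1, 0.0, 5.2]
opening: 0.471
finger_force: 59.7
shift [16.  -0.2 21.9] yaw -0.2 t 12.35 pos [ 0.6162 -0.0507  0.1465] ang 18.2
```

```bash
python3 -m crank '[[[2,0,2.5],0,255],[[4,0,5],0,255],[[6,0,7.5],0,255],[[8,0,10],0,255],[[10,0,12],0,255],[[12,0,14],0,255],[[14,0,16.5],0,255],[[15.5,0,18.5],0,255],[[16.4,0,19.5],0,255],[[16.4,0,19.5],0,255]]'; python3 -c "
from h import *
print(get_state()['eef_pos']-np.array([.6162,-.0507,.1465]))"
```

```text
time: 13.35
eef_pos: [0.6115, -0.0362, 0.1282]
tcp_rot: [0.586, 0.81, -0.001, 0.002]
contact_force: [-6.9, -2.0, 12.8]
opening: 0.464
finger_force: 61.8
[-0.00466896  0.01445829 -0.01830558]
```

```bash
python3 -m crank '[[[0,0,0],0,0],[[0,0,0],0,0],[[0,0,0],0,0],[[0,0,0],0,0],[[0,0,-50],0,0],[[0,0,-100],0,0],[[0,0,-150],0,0],[[0,0,-150],0,0],[[0,0,-150],0,0]]'; python3 - <<'E'
from h import *
c=read_camera("side"); p=cloud(c).reshape(-1,3)[c["range_z"].ravel()>0]
r=np.hypot(*(p[:,:2]-[.5533,.136]).T)
m=(r>.13)&(r<.25)&(p[:,2]>.09)&(p[:,2]<.2)&(p[:,1]<.04); q=p[m]; s=q@[.203,-.610,.766]
print(m.sum(),q.max(0),q.min(0),np.quantile(s,[.5,.8,.9,.97,1]))
c0=np.load("side0.npz"); p=cloud(c0).reshape(-1,3)[c0["range_z"].ravel()>0]
r=np.hypot(*(p[:,:2]-[.5533,.136]).T)
m=(r>.13)&(r<.25)&(p[:,2]>.09)&(p[:,2]<.2)&(p[:,1]<.04);print("home ref",np.quantile(p[m]@[.203,-.610,.766],[.5,.8,.9,.97,1]))
cv2.imwrite("pics/d.png",np.hstack([cv2.resize(x["frame"][80:300,130:350],(400,400),interpolation=cv2.INTER_CUBIC) for x in(c0,c)]))
E
```

```text
time: 14.25
eef_pos: [0.6115, -0.0347, 0.2762]
tcp_rot: [0.586, 0.81, 0.001, 0.002]
contact_force: [-0.7, 0.2, -1.1]
opening: 0.996
finger_force: 0.0
392 [0.6332108  0.01838661 0.16663886] [ 0.58087042 -0.04443833  0.09217685] [0.23315313 0.2553926  0.26075452 0.26557219 0.26765746]
home ref [0.23290926 0.25528023 0.26060096 0.2654456  0.26786043]
```

View pics/d.png

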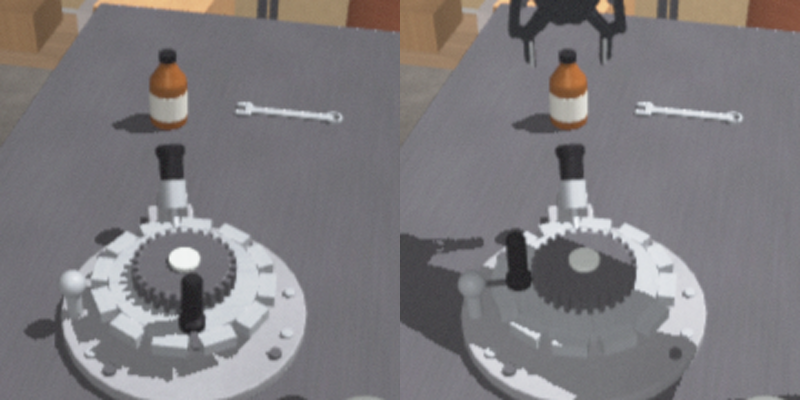

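The knob (570,160) is fully home, matching the starting reference within 0.2 mm. The handle (517,260) lines up with the stud (471,287), and the bottle and spanner haven't moved.

```bash
python3 -c "
from plant import ctrl
print(ctrl.sign_off())"
```

```text
the job is handed in; nothing more can be done
None
```

I pulled the knob out until it held, turned the plate three clicks clockwise (90°) so the handle lines up with the stud, and pushed the knob fully home; the robot let go and the job was handed in at about 14 s.

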